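# Free two turned cups jammed at a feed tray's opening

### The arm

A 7-joint arm with a two-finger parallel gripper is mounted at the origin on the work surface. World frame = base frame: x ahead of the robot, y to its left, z up, the work surface at z = 0. Lengths are in m, angles in rad, forces in N, time in s.
With the tool pointing down it reaches from about 0.425 to 0.925 m from the base axis. Payload 6.8 kg.
Tool frame: the origin (TCP) lies at the very end of the fingers, on their centre line; the grasp point (between the pads) lies r.pinch_z behind it (r.pinch_z is the distance from the TCP to the grasp point, in m); z points along the fingers, y is the line along which they close (so a half turn about z gives the same grasp; the last joint's range is limited). The gripper opens to 85 mm and grips with 20 to 120 N. Pads are 22 mm wide; open, the fingers measure 114 mm over their backs; the gripper's body (76 mm by 85 mm) begins 54 mm behind the grasp point. The pads swing forward as they close: fully open they stand 13 mm farther back than shut.
Start: joints at [-1.315, 0.477, 0.022, 1.555, -0.011, 1.109, -0.083], TCP at [0.24, 0.631, 0.231] pointing down, gripper open.
Joint ranges: [-2.96, 2.96], [-0.34, 2.1], [-1.41, 1.46], [0.24, 2.44], [-1.37, 4.51], [0.17, 1.92], [-2.96, 2.96]. Speed limits (rad/s): [2.39, 2.39, 3.14, 3.14, 3.14, 3.14, 3.14].

### API

Orientations are given as a rotation vector (axis times angle).
In Python, from bench import status, grab_frame, camera_model, r gives the robot as it stands. The module is installed in compiled form; this text tells all that it offers.
- The arm moves only by the shell command python3 -m creep 'ROWS' [FORCE]. ROWS is text: rows parted by semicolons, each of 7 numbers parted by spaces: the turn, a rotation vector about the tool's x, y, z in rad, then the shift along the tool's x, y, z in mm, then the opening, from -1 (shut) to 1 (fully open). In form: rx ry rz tx ty tz fingers; .... A call has 1 to 10 rows; each row is the pose to reach, as a shift and turn from the pose commanded when the call began, along the tool's axes at that moment; what a row does not reach only later rows make up. A row lasts 1/8 s, in which the tool goes at most 62.5 mm and 10.7 degrees, less where a joint would pass 70% of its speed; a pose out of reach is approached as far as the arm can. A call with a gripper value outside its range is refused whole. The fingers move at their own pace and stop on an object; FORCE is the grip in N (left out, the last holds). Time passes only in rows, so rows that repeat a pose let the fingers close. It gives the time, the measured TCP pose, the force, the opening and the grip force at its end, in the units of the state.
- status.get_obs(): the state, without advancing time (a new reading comes with each control period).
- grab_frame(name): name is "scene" or "top" or "wrist"; returns (picture, depth): 384x512x3 uint8, red, green, blue; 384x512 float32, m along the optical axis (not along the pixel's ray), 0 where there is no reading.
- camera_model(name): a dict with "K" (3x3 intrinsics, pixels), "D" ([k1, k2, p1, p2, k3] as OpenCV has them; the pictures are not rectified), "rvec" (rotation vector, rad) and "tvec" (3), from world to camera coordinates, as OpenCV has them. Camera axes: x right, y down, z forward; pixel columns grow to the right and rows downward; lengths in m; the calibration is good to about 2 mm. A picture is of the moment at which its call begins: read the wrist's pose just before it. camera_model takes no time and is no camera call; for the wrist camera it gives the pose at the moment of the call.
- r.hand_in(): hands the job in; it is judged then, once.
The state is a dict: "clock": time; "joints": joint angles; "qvel": joint speeds; "tau": joint torques, N m; "tcp_pos": TCP position; "orientation": TCP orientation; "contact_force": force on the tool from outside, world axes, zero at the start; "moment": the same for the moment, N m; "grip_width": finger opening in m; "gripper_force": force on a finger pad.
Only numpy, scipy, OpenCV 4.12 (cv2) and the standard library are available. Lean on these libraries where they do the work, as an engineer would, in place of code of your own. Each camera call takes 0.05 s, during which the arm holds its last target. There are 200 camera calls.

### The job

Two turned wooden cups have jammed side by side at the narrow opening of the feed tray: with the gripper closed, nudge the tall one, which blocks the way, straight back until it presses firmly on the sprung backboard, and leave it back there. Then slide the low cup through the opening and along the lane until it presses firmly on the sprung end stop, and let go. The unfinished wood dents and the stops are set anew each time, so feel for them: press with about 10 N and never over 20 N, slide the cups upright without lifting them, and leave the other things alone.

Things in the scene. Friction and masses are not known exactly. Their poses are not given: they have to be found in the camera images.
- tray: Fixed plywood feed tray with low dark fences. Origin: under the centre of the narrow opening, at the tray's underside. +x points back into the hopper, -x out along the lane, z up. Floor 6 mm thick, x -150 to 235 mm, 134 mm wide. Fences end 16 mm above the origin, 8 mm thick.
- hopper (a point): Point on the hopper's floor, on the tray's centre line 100 mm behind the opening (tray x = 100 mm); axes as the tray. Hopper inner width 116 mm (y +-58), tray x 25 to 227. In front, two 45-degree shoulders narrow it from y = +-58 at x = 27.5 mm to y = +-30.5 at x = 0, the opening.
- lane (a point): Point on the lane's floor, on the centre line 45 mm beyond the opening (tray x = -45 mm); axes as the tray. The lane runs straight from the opening, tray x 0 to -150 mm, inner width 61 mm, open above.
- tall_cup: The blocking piece: loose light-wood cup standing mouth down, 54 mm diameter, 54 tall, straight-sided for the lowest 32, then domed; 50 to 110 g. Origin: centre of its underside, on the tray floor (6 mm above the tray's origin); z up. Starts at tray x = 36, y = +27 or -27 mm (either side), about touching the low cup and the shoulder in front.
- low_cup: Loose cup of the same wood and 54 mm diameter but 35 mm tall, straight-sided for the lowest 24; 35 to 80 g. Origin: centre of its underside; z up. Starts beside the tall cup, at tray x = 36, y = -27 or +27 mm.
- backboard (a joint): How far the sprung rubber-faced backboard is pushed in, m: 0 at rest, up to 0.009 along tray +x; spring 4 N/mm (10 N is 2.5 mm), returns when released. It stands across the hopper, 104 mm wide, to 25 mm above the floor, its face somewhere between tray x = 165 and 195 mm, set anew each time and not measured. Firmly pressed: 6 N or more for a moment.
- endstop (a joint): How far the sprung rubber-faced end stop is pushed in, m: 0 at rest, up to 0.009 along tray -x; spring 4 N/mm, returns when released. It stands across the lane, 52 mm wide, to 25 mm above the floor, its face towards the opening somewhere between tray x = -85 and -115 mm, set anew each time and not measured. Firmly pressed: 6 N or more for a moment.
- bowl: Bystander: open light-wood bowl, 116 mm across, 55 mm high, to the right of the tray. Origin: centre of its underside.
- sanding_block: Bystander: cork sanding block, 100 x 60 x 32 mm, to the left. Origin: centre of its underside.
- jar: Bystander: clear jar with orange lid, 70 mm across, 85 mm high, far left. Origin: centre of its underside.
Not all that is in view belongs to the job. Leave any blue or orange look-alike of the low_cup alone.

How it is judged:
By the outcome, as a careful person would: the job done as asked, in the order asked, and still so for the second after the job is handed in, with the robot touching nothing.
It also fails if it takes over 69 s, if anything falls off the work surface, if the arm or the gripper's body presses on something with over 40 N, if the wrist force passes 120 N, or if a joint passes its speed limit or range.

## Working session

There is one attempt and no reset: what is moved stays moved. The work goes in short steps, Python scripts to look and compute and a shell command to move; the robot and the scene stay as the last step left them, time stands still between calls to the robot, and variables do not carry over. Pictures are saved under pics/ and viewed, at most 10 in all, crops included, and the job is handed in when it is done.

```bash
mkdir -p pics; cat > h.py <<'E'
import numpy as np, cv2
from bench import status, grab_frame, camera_model, r
def snap(name,fn):
    m=camera_model(name); p,d=grab_frame(name); cv2.imwrite('pics/'+fn+'.png',p[:,:,::-1]); np.savez('pics/'+fn+'.npz',p=p,d=d,**{k:np.array(m[k]) for k in m}); return p,d,m
def world(fn,uv,z=None):
    f=np.load('pics/'+fn+'.npz'); R=cv2.Rodrigues(f['rvec'])[0]; t=f['tvec'].ravel()
    uv=np.array(uv,float).reshape(-1,1,2); n=cv2.undistortPoints(uv,f['K'],f['D']).reshape(-1,2); out=[]
    for (a,b),q in zip(n,uv.reshape(-1,2)):
        ray=R.T@np.array([a,b,1]); c=-R.T@t
        s=f['d'][int(round(q[1])),int(round(q[0]))] if z is None else (z-c[2])/ray[2]
        out.append(c+s*ray)
    return np.array(out)
E
python3 - <<'E'
from h import *
snap('top','top1'); snap('scene','sc1')
o=status.get_obs(); print({k:np.round(v,4) for k,v in o.items()}, r.pinch_z)
E
```

```text
{'clock': np.float64(0.1), 'joints': array([-1.3151,  0.4777,  0.0223,  1.5563, -0.0115,  1.1093, -0.0831]), 'qvel': array([ 0.0001, -0.0015, -0.0011, -0.0025, -0.001 , -0.0012,  0.0004]), 'tau': array([ 4.40000e-03, -5.97752e+01,  1.61360e+00, -2.81951e+01,
        1.28000e-02,  5.10000e-03,  0.00000e+00]), 'tcp_pos': array([0.24  , 0.6303, 0.2304]), 'orientation': array([-5.6820e-01, -3.0896e+00,  2.6000e-03]), 'contact_force': array([-0.3932, -0.6493,  0.5323]), 'moment': array([ 0.0467, -0.0155,  0.0073]), 'gripper_force': np.float64(0.0), 'grip_width': np.float64(0.0854)} 0.0187
```

View pics/top1.png

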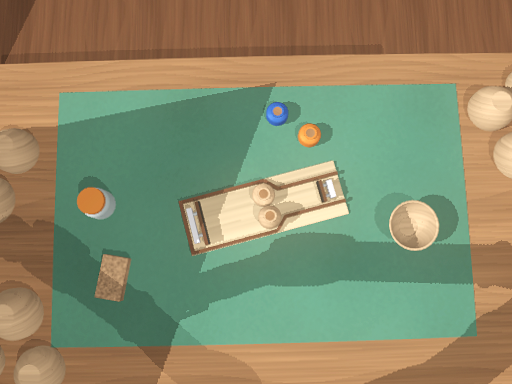

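View pics/sc1.png

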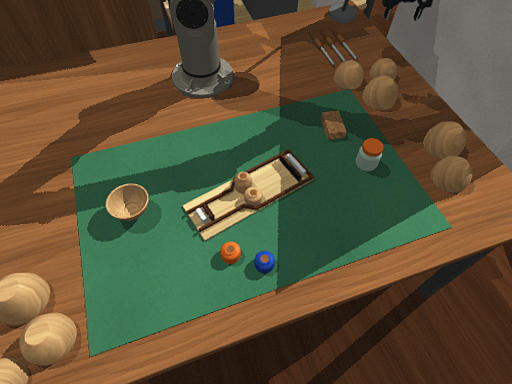

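The top view shows the tray running from about (190,225), the hopper and backboard end, to (340,190), the lane end. The cups are at about (263,194) and (269,215), with blue and orange look-alikes at (277,113) and (309,134). I'll enlarge this area.

```bash
python3 - <<'E'
from h import *
f=np.load('pics/top1.npz')['p'][150:265,172:360,::-1]
cv2.imwrite('pics/crop1.png',cv2.resize(f,None,fx=4.2,fy=4.2,interpolation=cv2.INTER_CUBIC))
f=np.load('pics/top1.npz'); print(f['K'],f['rvec'].ravel(),f['tvec'].ravel())
for q in [(263,194),(269,215),(230,215),(300,198)]: print(q,world('top1',q).round(4))
E
```

```text
[[488.99682969   0.         258.31082093]
 [  0.         488.99682969 188.29882081]
 [  0.           0.           1.        ]] [ 2.11998995 -2.17289652  0.16517834] [0.02048842 0.60712443 1.09199421]
(263, 194) [[ 0.5934 -0.005   0.0478]]
(269, 215) [[ 0.5429 -0.0171  0.063 ]]
(230, 215) [[0.5501 0.0742 0.0102]]
(300, 198) [[ 0.5872 -0.0942  0.0067]]
```

View pics/crop1.png

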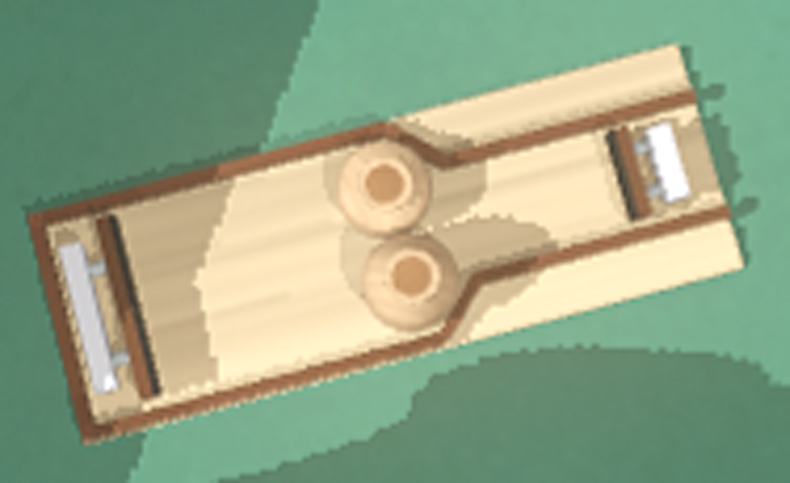

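The crop shows:
- **Tray:** front floor corners at (680,44) and (743,266), rear fence corners at (28,212) and (88,440).
- **Cups:** the lower one's knob is at (410,276) and depth says it is the tall cup. The low cup's knob is at (385,183).
- **Stops:** the backboard face runs about (115,215)–(155,395), the end-stop face about (612,132)–(634,218).

```bash
cat >> h.py <<'E'
def crop(p): return np.array(p,float)/4.2+np.array([172,150])-0.4
def fit(src,dst):
    src=np.array(src,float);dst=np.array(dst,float);a=src-src.mean(0);b=dst-dst.mean(0)
    U,S,V=np.linalg.svd(a.T@b);R=(U@np.diag([1,np.linalg.det(U@V)])@V).T;t=dst.mean(0)-R@src.mean(0)
    return R,t,dst-(src@R.T+t)
E
python3 - <<'E'
from h import *
A=world('top1',crop([(680,44),(743,266)]),.006)[:,:2]; B=world('top1',crop([(28,212),(88,440)]),.016)[:,:2]
R,t,e=fit([(-.15,-.067),(-.15,.067),(.235,-.067),(.235,.067)],np.vstack([A,B]))
print(R,t,np.degrees(np.arctan2(R[1,0],R[0,0])),(e*1e3).round(1))
np.savez('tray.npz',R=R,t=t)
T=lambda w:((w[:,:2]-t)@R*1e3).round(1)
print('tall',T(world('top1',crop([(410,276)]),.060)),'low',T(world('top1',crop([(385,183)]),.041)))
print('bb',T(world('top1',crop([(115,215),(155,395)]),.031)),'es',T(world('top1',crop([(612,132),(634,218)]),.031)))
o=status.get_obs(); from scipy.spatial.transform import Rotation as Ro
M=Ro.from_rotvec(o['orientation']).as_matrix(); print(M.round(4)); 
for n,p in dict(tallfront=(-.02,.027),).items():
  w=R@p+t; print(n,w, (M.T@(np.r_[w,.09]-o['tcp_pos'])*1e3).round(1))
E
```

```text
[[-0.23352967 -0.97234968]
 [ 0.97234968 -0.23352967]] [ 0.57839934 -0.048553  ] 103.5049676944117 [[-0.3 -0.6]
 [ 0.1  0.8]
 [-0.5  0.8]
 [ 0.8 -1.1]]
tall [[38.4 27.7]] low [[ 37.4 -27.4]]
bb [[187.4 -50.1]
 [190.2  52.7]] es [[-94.  -23.8]
 [-92.5  26.2]]
[[-9.346e-01  3.558e-01 -5.000e-04]
 [ 3.558e-01  9.346e-01 -1.600e-03]
 [-1.000e-04 -1.700e-03 -1.000e+00]]
tallfront [ 0.55681649 -0.07430529] [-546.8 -545.6  141.4]
```

```bash
cat >> h.py <<'E'
from scipy.spatial.transform import Rotation as Ro
def go(x,y,z,pr=True):
    """shift (mm) in tool axes and turn to get the TCP to tray x,y mm, world z mm with tool x along tray x, tool down"""
    T=np.load('tray.npz');o=status.get_obs();M=Ro.from_rotvec(o['orientation'])
    w=np.r_[T['R']@np.array([x,y])/1e3+T['t'],z/1e3]
    X=np.r_[T['R'][:,0],0];Z=np.array([0,0,-1.]);G=Ro.from_matrix(np.c_[X,np.cross(Z,X),Z])
    f=o['contact_force'];ft=T['R'].T@f[:2]
    print('rows',(M.inv()*G).as_rotvec().round(4),(M.inv().apply(w-o['tcp_pos'])*1e3).round(1),'at tray',(T['R'].T@(o['tcp_pos'][:2]-T['t'])*1e3).round(1),'z',(o['tcp_pos'][2]*1e3).round(1),'Ftray',ft.round(1),f[2].round(1),'t',round(float(o['clock']),2))
E
python3 -c "
from h import *
go(-16,27,110)"
```

```text
rows [-1.500e-03  9.000e-04  9.713e-01] [-544.5 -542.3  121.4] at tray [739.1 170.5] z 230.4 Ftray [-0.5  0.5] 0.5 t 0.1
```

```bash
python3 -m creep '0 0 0.12 -40 -40 5 -1; 0 0 0.24 -80 -80 10 -1; 0 0 0.36 -120 -120 15 -1; 0 0 0.48 -160 -160 20 -1; 0 0 0.6 -200 -200 25 -1; 0 0 0.72 -240 -240 30 -1; 0 0 0.84 -280 -280 35 -1; 0 0 0.971 -320 -320 40 -1; 0 0 0.971 -360 -360 45 -1; 0 0 0.971 -400 -400 50 -1' 20; python3 -c "
from h import *
go(-16,27,110)"
```

```text
clock: 1.35
tcp_pos: [0.472, 0.1131, 0.1811]
orientation: [-1.944, -2.468, -0.0]
contact_force: [1.5, 1.3, -0.1]
grip_width: -0.0001
gripper_force: 0.0
rows [ 0.0001 -0.0002  0.0007] [-198.1   38.6   71.1] at tray [182.   65.7] z 181.1 Ftray [ 0.9 -1.8] -0.1 t 1.35
```

```bash
python3 -m creep '0 0 0 -50 10 18 -1; 0 0 0 -100 20 36 -1; 0 0 0 -150 30 54 -1; 0 0 0 -198 38.6 71 -1; 0 0 0 -198 38.6 71 -1; 0 0 0 -198 38.6 71 -1'; python3 -c "
from h import *
go(-16,27,21)
snap('wrist','w1');snap('top','top2')
f=np.load('pics/top2.npz')['p'][150:265,172:360,::-1]
w=cv2.imread('pics/w1.png')
a=cv2.resize(f,(512,313),interpolation=cv2.INTER_CUBIC)
cv2.imwrite('pics/b1.png',cv2.resize(np.vstack([w,a]),None,fx=.86,fy=.86))
"
```

```text
clock: 2.1
tcp_pos: [0.5551, -0.0683, 0.11]
orientation: [-1.944, -2.467, 0.001]
contact_force: [0.1, -0.2, 0.1]
grip_width: -0.0003
gripper_force: 0.0
rows [-0.0009 -0.0007  0.0002] [-2.3  0.4 88.9] at tray [-13.8  27.3] z 110.0 Ftray [-0.2 -0.1] 0.1 t 2.1
```

View pics/b1.png

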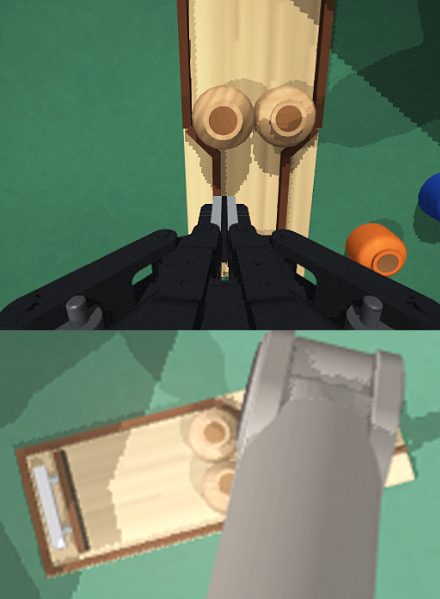

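The wrist view shows the shut fingers (224,200) in line with the tall cup on the left (222,117). The low cup is on the right (287,117). I'll descend in front of the tall cup and push.

```bash
python3 -m creep '0 0 0 -2 0.4 30 -1; 0 0 0 -2 0.4 60 -1; 0 0 0 -2 0.4 80 -1; 0 0 0 -2 0.4 88 -1; 0 0 0 -2 0.4 88 -1; 0 0 0 -2 0.4 88 -1'; python3 -c "
from h import *
go(0,27,21)"
```

```text
clock: 2.95
tcp_pos: [0.557, -0.0704, 0.0232]
orientation: [1.943, 2.467, 0.002]
contact_force: [-0.2, -0.5, -0.2]
grip_width: -0.0002
gripper_force: 0.0
rows [0.0015 0.0002 0.0007] [16.3 -1.1  2.2] at tray [-16.3  25.9] z 23.2 Ftray [-0.4  0.3] -0.2 t 2.95
```

```bash
python3 -m creep '0 0 0 4 0 0 -1; 0 0 0 8 0 0 -1; 0 0 0 10 0 0 -1; 0 0 0 12 0 0 -1; 0 0 0 14 0 0 -1; 0 0 0 16 0 0 -1; 0 0 0 18 0 0 -1; 0 0 0 20 0 0 -1; 0 0 0 22 0 0 -1; 0 0 0 24 0 0 -1'; python3 -c "
from h import *
go(10,27,21)"
```

```text
clock: 4.2
tcp_pos: [0.5507, -0.0472, 0.0223]
orientation: [-1.945, -2.467, -0.0]
contact_force: [-0.6, 0.1, -0.1]
grip_width: -0.0001
gripper_force: 0.1
rows [ 0.     -0.      0.0002] [ 2.2 -0.4  1.3] at tray [ 7.8 26.6] z 22.3 Ftray [0.3 0.6] -0.1 t 4.2
```

```bash
python3 -m creep '0 0 0 4 0 0.5 -1; 0 0 0 8 0 0.5 -1; 0 0 0 13 0 0.5 -1; 0 0 0 18 0 0.5 -1; 0 0 0 23 0 0.5 -1; 0 0 0 28 0 0.5 -1; 0 0 0 33 0 0.5 -1; 0 0 0 37 0 0.5 -1; 0 0 0 40 0 0.5 -1; 0 0 0 41 0 0.5 -1'; python3 -c "
from h import *
go(100,27,21)
snap('wrist','w2')"
```

```text
clock: 5.45
tcp_pos: [0.5411, -0.0072, 0.0218]
orientation: [-1.944, -2.468, -0.0]
contact_force: [-1.1, 0.1, 0.1]
grip_width: 0.0001
gripper_force: 0.2
rows [-0.     -0.      0.0005] [51.1 -0.4  0.8] at tray [48.9 26.6] z 21.8 Ftray [0.4 1. ] 0.1 t 5.45
```

View pics/w2.png

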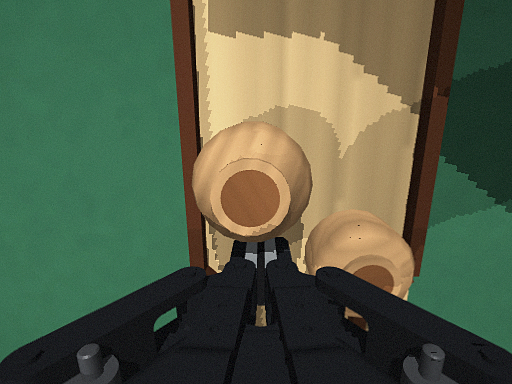

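The wrist view shows the tall cup's top at (250,197), a little left of the fingers' line (262). The low cup stays at (370,275). I'll work out the offset.

```bash
python3 -c "
from h import *
T=np.load('tray.npz')
for q,z in (((250,197),.060),((372,280),.041),((192,250),.016),((419,230),.016)): print(q,((world('w2',q,z)[:,:2]-T['t'])@T['R']*1e3).round(1))"
```

```text
(250, 197) [[85.6 30.2]]
(372, 280) [[ 37.8 -28.5]]
(192, 250) [[41.1 65.2]]
(419, 230) [[ 53.7 -62.6]]
```

```bash
python3 -m creep '0 0 0 -4 0 0.5 -1; 0 0 0 -4 -2 0.5 -1; 0 0 0 -4 -3.5 0.5 -1; 0 0 0 -2 -3.5 0.5 -1; 0 0 0 1 -3.5 0.5 -1; 0 0 0 5 -3.5 0.5 -1; 0 0 0 10 -3.5 0.5 -1; 0 0 0 15 -3.5 0.5 -1; 0 0 0 20 -3.5 0.5 -1; 0 0 0 25 -3.5 0.5 -1'; python3 -m creep '0 0 0 5 0 0 -1; 0 0 0 10 0 0 -1; 0 0 0 15 0 0 -1; 0 0 0 20 0 0 -1; 0 0 0 25 0 0 -1; 0 0 0 28 0 0 -1; 0 0 0 30 0 0 -1; 0 0 0 31 0 0 -1'; python3 -c "
from h import *
go(124,30,21)"
```

```text
clock: 6.75
tcp_pos: [0.5318, 0.0164, 0.0213]
orientation: [-1.944, -2.468, 0.0]
contact_force: [-0.3, -0.1, 0.4]
grip_width: -0.0003
gripper_force: 0.2
clock: 7.75
tcp_pos: [0.5246, 0.0463, 0.0213]
orientation: [-1.944, -2.467, 0.0]
contact_force: [1.0, 0.3, -0.1]
grip_width: -0.0
gripper_force: 0.1
rows [-0.0001 -0.      0.0003] [19.2  0.2  0.3] at tray [104.8  30.2] z 21.3 Ftray [ 0.1 -1.1] -0.1 t 7.75
```

Next I'll approach the backboard slowly, reading the force as I go.

```bash
python3 -m creep '0 0 0 3 0 0 -1; 0 0 0 6 0 0 -1; 0 0 0 8 0 0 -1; 0 0 0 10 0 0 -1; 0 0 0 11 0 0 -1; 0 0 0 12 0 0 -1; 0 0 0 12 0 0 -1';  python3 -c "
from h import *
go(124,30,21)"; python3 -m creep '0 0 0 1 0 0 -1; 0 0 0 2 0 0 -1; 0 0 0 2 0 0 -1';  python3 -c "
from h import *
go(124,30,21)"
```

```text
clock: 8.62
tcp_pos: [0.5218, 0.0579, 0.0213]
orientation: [-1.944, -2.468, -0.0]
contact_force: [0.2, 0.5, 0.2]
grip_width: 0.0001
gripper_force: 0.0
rows [-0.     -0.0001  0.0004] [7.2 0.1 0.3] at tray [116.8  30.1] z 21.3 Ftray [ 0.4 -0.3] 0.2 t 8.62
clock: 9.0
tcp_pos: [0.5213, 0.0599, 0.0213]
orientation: [-1.944, -2.468, -0.0]
contact_force: [0.5, 0.2, 0.3]
grip_width: 0.0002
gripper_force: 0.0
rows [-0.     -0.0001  0.0004] [5.2 0.1 0.3] at tray [118.8  30.1] z 21.3 Ftray [ 0.1 -0.5] 0.3 t 9.0
```

```bash
for i in 1; do python3 -m creep '0 0 0 1 0 0 -1; 0 0 0 2 0 0 -1; 0 0 0 2 0 0 -1' | grep -E 'contact|tcp'; done; python3 -m creep '0 0 0 1 0 0 -1; 0 0 0 2 0 0 -1; 0 0 0 2 0 0 -1'; python3 -c "
from h import *
go(124,30,21)"
```

```text
tcp_pos: [0.5209, 0.0619, 0.0213]
contact_force: [-0.0, 0.5, 0.4]
clock: 9.75
tcp_pos: [0.5204, 0.0639, 0.0213]
orientation: [-1.944, -2.468, -0.0]
contact_force: [-0.1, 0.6, -0.2]
grip_width: -0.0001
gripper_force: 0.0
rows [-0.     -0.0001  0.0004] [1.1 0.1 0.3] at tray [122.9  30.1] z 21.3 Ftray [ 0.6 -0.1] -0.2 t 9.75
```

```bash
python3 -m creep '0 0 0 1 0 0 -1; 0 0 0 1.5 0 0 -1; 0 0 0 1.5 0 0 -1'|grep -E 'contact|tcp'; python3 -c "
from h import *
go(124,30,21)"
```

```text
tcp_pos: [0.5202, 0.0649, 0.0213]
contact_force: [1.1, -1.7, 0.2]
rows [0.0001 0.0002 0.0001] [0.  0.1 0.3] at tray [124.   30.1] z 21.3 Ftray [-1.9 -0.7] 0.2 t 10.12
```

```bash
python3 -m creep '0 0 0 1 0 0 -1; 0 0 0 1.5 0 0 -1; 0 0 0 1.5 0 0 -1'|grep -E 'contact|tcp'; python3 -c "
from h import *
go(124,30,21)"
```

```text
tcp_pos: [0.52, 0.0658, 0.0214]
contact_force: [0.5, -4.8, 0.4]
rows [ 0.0003  0.0008 -0.0005] [-0.8  0.1  0.4] at tray [124.8  30.1] z 21.4 Ftray [-4.8  0.7] 0.4 t 10.5
```

```bash
python3 -m creep '0 0 0 0.8 0 0 -1; 0 0 0 1.6 0 0 -1; 0 0 0 2.3 0 0 -1; 0 0 0 2.3 0 0 -1; 0 0 0 2.3 0 0 -1'|grep -E 'contact|tcp'; python3 -c "
from h import *
go(124,30,21)"
```

```text
tcp_pos: [0.5197, 0.0669, 0.0215]
contact_force: [1.5, -8.0, 0.5]
rows [ 0.0007  0.0021 -0.0014] [-1.9  0.1  0.5] at tray [125.9  30.1] z 21.5 Ftray [-8.1  0.4] 0.5 t 11.12
```

```bash
python3 -m creep '0 0 0 0.6 0 0 -1; 0 0 0 1.2 0 0 -1; 0 0 0 1.2 0 0 -1; 0 0 0 1.2 0 0 -1'|grep -E 'contact|tcp'; python3 -m creep '0 0 0 -1.5 0 0 -1; 0 0 0 -3 0 0 -1; 0 0 0 -4.5 0 0 -1; 0 0 0 -6 0 0 -1; 0 0 0 -10 0 0 -1; 0 0 0 -15 0 0 -1; 0 0 0 -20 0 -15 -1; 0 0 0 -25 0 -45 -1; 0 0 0 -30 0 -75 -1; 0 0 0 -40 15 -80 -1'; python3 -c "
from h import *
snap('wrist','w3')
go(37,-80,80)"
```

```text
tcp_pos: [0.5196, 0.0674, 0.0215]
contact_force: [3.0, -9.6, 1.3]
clock: 12.88
tcp_pos: [0.5437, 0.0344, 0.1042]
orientation: [1.944, 2.466, 0.005]
contact_force: [0.0, 0.1, -0.2]
grip_width: -0.0001
gripper_force: 0.0
rows [ 0.0063  0.0009 -0.0008] [-50.1  91.6  25.2] at tray [87.2 11.7] z 104.6 Ftray [-2.1 -2. ] 0.8 t 12.93
```

View pics/w3.png

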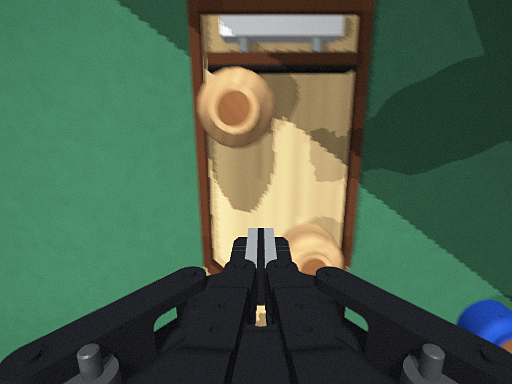

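The tall cup stands at the backboard (235,108) after a 10 N press. The low cup is still in front on the right (310,250). I'll now go over the right fence to centre the low cup from its outer side.

```bash
python3 -m creep '0 0 0 -15 30 0 -1; 0 0 0 -35 60 0 -1; 0 0 0 -50 96 0 -1; 0 0 0 -50 96 30 -1; 0 0 0 -50 96 60 -1; 0 0 0 -50 96 76 -1; 0 0 0 -50 96 83 -1; 0 0 0 -50 96 83 -1; 0 0 0 -50 96 83 -1'; python3 -c "
from h import *
go(38,-72,20)"
```

```text
clock: 14.05
tcp_pos: [0.6486, 0.0084, 0.0194]
orientation: [1.944, 2.466, 0.002]
contact_force: [0.7, 1.4, 0.6]
grip_width: -0.0
gripper_force: 0.0
rows [0.0017 0.0002 0.0002] [-1.  -9.6 -0.6] at tray [ 39.  -81.6] z 19.4 Ftray [ 1.2 -1. ] 0.6 t 14.05
```

```bash
python3 -m creep '0 0 0 -1 -5 -0.5 -1; 0 0 0 -1 -8 -0.5 -1; 0 0 0 -1 -11 -0.5 -1; 0 0 0 -1 -14 -0.5 -1; 0 0 0 -1 -17 -0.5 -1; 0 0 0 -1 -20 -0.5 -1; 0 0 0 -1 -24 -0.5 -1; 0 0 0 -1 -28 -0.5 -1; 0 0 0 -1 -31 -0.5 -1; 0 0 0 -1 -33 -0.5 -1'; python3 -c "
from h import *
snap('wrist','w4')
snap('scene','s4')
go(38,-72,20)
w=cv2.imread('pics/w4.png')[150:384]
s=cv2.resize(cv2.imread('pics/s4.png')[140:250,170:330],(512,352),interpolation=cv2.INTER_CUBIC)
cv2.imwrite('pics/b4.png',np.vstack([w,s]))"
```

```text
clock: 15.3
tcp_pos: [0.6144, -0.0005, 0.0181]
orientation: [-1.943, -2.466, 0.003]
contact_force: [-0.3, 0.8, 0.1]
grip_width: -0.0
gripper_force: 0.3
rows [-0.0027 -0.0005  0.0001] [-0.4 25.7 -2. ] at tray [ 38.4 -46.3] z 18.1 Ftray [-0.3  0.4] -0.8 t 15.4
```

View pics/b4.png

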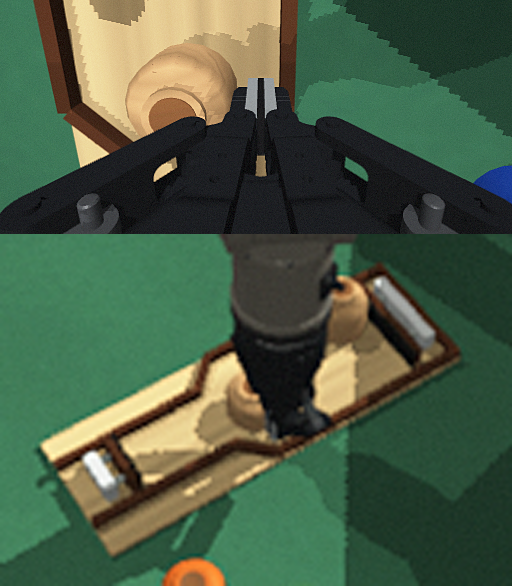

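The wrist view shows the low cup's top at (173,260) in full-frame pixels, pushed toward the centre and upright. I'll compute its pose.

```bash
python3 -c "
from h import *
T=np.load('tray.npz')
for q,z in (((173,261),.041),((182,245),.030)): print(q,((world('w4',q,z)[:,:2]-T['t'])@T['R']*1e3).round(1))"
```

```text
(173, 261) [[39.4 -6.1]]
(182, 245) [[42.2 -7.5]]
```

```bash
python3 -m creep '0 0 0 0 -2 -2 -1; 0 0 0 0 -4 -2 -1; 0 0 0 0 -6 -2 -1; 0 0 0 0 -6 -2 -1; 0 0 0 0 2 -2 -1; 0 0 0 0 10 -4 -1; 0 0 0 0 14 -25 -1; 0 0 0 10 14 -50 -1; 0 0 0 25 10 -60 -1; 0 0 0 40 -15 -60 -1';  python3 -c "
from h import *
go(90,0,15)"
```

```text
clock: 16.65
tcp_pos: [0.5934, 0.0369, 0.0795]
orientation: [1.942, 2.467, 0.004]
contact_force: [0.2, 0.2, -1.1]
grip_width: 0.0003
gripper_force: 0.0
rows [0.003  0.     0.0018] [ 10.4 -34.7  64.4] at tray [ 79.6 -34.5] z 79.5 Ftray [ 0.2 -0.3] -1.1 t 16.65
```

```bash
python3 -m creep '0 0 0 10 -17 0 -1; 0 0 0 10 -34.7 0 -1; 0 0 0 10 -34.7 20 -1; 0 0 0 10 -34.7 45 -1; 0 0 0 10 -34.7 58 -1; 0 0 0 10 -34.7 63 -1; 0 0 0 10 -34.7 63 -1; 0 0 0 10 -34.7 63 -1';  python3 -c "
from h import *
snap('wrist','w5'); snap('scene','s5')
go(65,0,15)
w=cv2.imread('pics/w5.png')
s=cv2.resize(cv2.imread('pics/s5.png')[150:240,180:320],(320,206),interpolation=cv2.INTER_CUBIC)
b=np.zeros((590,512,3),np.uint8);b[:384]=w;b[384:590,:320]=s
cv2.imwrite('pics/b5.png',b)"
```

```text
clock: 17.65
tcp_pos: [0.5566, 0.0368, 0.0164]
orientation: [1.944, 2.467, 0.001]
contact_force: [0.3, -0.7, 0.7]
grip_width: 0.0001
gripper_force: 0.0
rows [ 0.0011 -0.      0.0003] [-23.1   1.4   1.4] at tray [88.1  1.4] z 16.4 Ftray [ 0.1 -0.6] -0.8 t 17.75
```

View pics/b5.png

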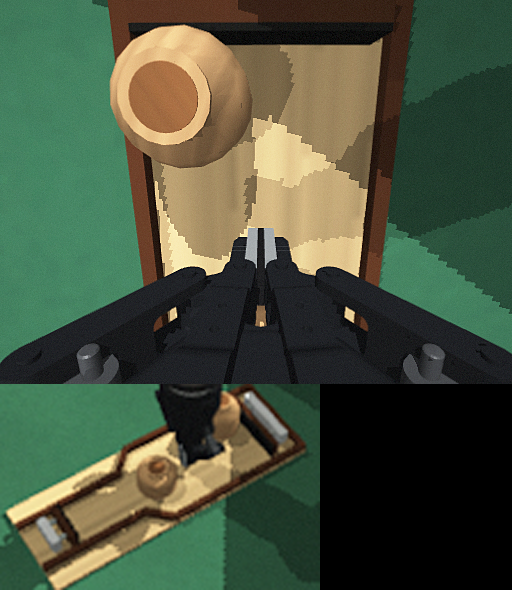

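The low cup stands upright, centred at the mouth (scene inset at (157,466)). The tall cup is still at the backboard (163,97). I'll push along the lane.

```bash
python3 -c "
from h import *
T=np.load('tray.npz')
print(((world('s5',(248.7,185.9),.041)[:,:2]-T['t'])@T['R']*1e3).round(1))"
python3 -m creep '0 0 0 -4 1.4 1 -1; 0 0 0 -8 1.4 1 -1; 0 0 0 -11 1.4 1 -1; 0 0 0 -14 1.4 1 -1; 0 0 0 -17 1.4 1 -1; 0 0 0 -20 1.4 1 -1; 0 0 0 -24 1.4 1 -1; 0 0 0 -28 1.4 1 -1; 0 0 0 -32 1.4 1 -1; 0 0 0 -36 1.4 1 -1';  python3 -c "
from h import *
go(20,0,15)"
```

```text
[[41.   0.1]]
clock: 19.0
tcp_pos: [0.5659, 0.0018, 0.0148]
orientation: [-1.945, -2.467, -0.0]
contact_force: [0.2, 1.0, -0.1]
grip_width: 0.0
gripper_force: 0.2
rows [-0.     -0.      0.0001] [-31.8   0.4  -0.2] at tray [51.8  0.4] z 14.8 Ftray [ 0.9 -0.5] -0.1 t 19.0
```

```bash
python3 -m creep '0 0 0 -4 0.4 0 -1; 0 0 0 -8 0.4 0 -1; 0 0 0 -12 0.4 0 -1; 0 0 0 -16 0.4 0 -1; 0 0 0 -20 0.4 0 -1; 0 0 0 -24 0.4 0 -1; 0 0 0 -28 0.4 0 -1; 0 0 0 -32 0.4 0 -1'| grep contact; python3 -m creep '0 0 0 -4 0 0 -1; 0 0 0 -8 0 0 -1; 0 0 0 -12 0 0 -1; 0 0 0 -16 0 0 -1; 0 0 0 -20 0 0 -1; 0 0 0 -24 0 0 -1; 0 0 0 -28 0 0 -1; 0 0 0 -30 0 0 -1' | grep contact;  python3 -c "
from h import *
go(-20,0,15)"
```

```text
contact_force: [-0.5, -0.0, 0.4]
contact_force: [-0.8, 0.1, 0.3]
rows [ 0.      0.0001 -0.    ] [-9.8  0.  -0.2] at tray [-10.2   0. ] z 14.8 Ftray [0.3 0.8] 0.3 t 21.0
```

```bash
python3 -m creep '0 0 0 -3 0 0 -1; 0 0 0 -6 0 0 -1; 0 0 0 -8 0 0 -1; 0 0 0 -9 0 0 -1; 0 0 0 -10 0 0 -1; 0 0 0 -10 0 0 -1'| grep contact; python3 -m creep '0 0 0 -1 0 0 -1; 0 0 0 -2 0 0 -1; 0 0 0 -3 0 0 -1; 0 0 0 -3 0 0 -1' | grep contact;  python3 -c "
from h import *
go(-29,0,15)"
```

```text
contact_force: [-0.4, -0.2, -0.6]
contact_force: [-0.4, 0.0, 0.6]
rows [-0.      0.0002 -0.    ] [-5.9  0.1 -0.2] at tray [-23.1   0.1] z 14.8 Ftray [0.1 0.4] 0.6 t 22.25
```

```bash
python3 -m creep '0 0 0 -1 0 0 -1; 0 0 0 -2 0 0 -1; 0 0 0 -2 0 0 -1'| grep contact;  python3 -c "
from h import *
go(-29,0,15)"
```

```text
contact_force: [-0.2, 0.1, -0.9]
rows [0.0001 0.0001 0.0001] [-4.   0.  -0.2] at tray [-25.   0.] z 14.8 Ftray [0.1 0.2] -0.9 t 22.62
```

```bash
python3 -m creep '0 0 0 -1 0 0 -1; 0 0 0 -2 0 0 -1; 0 0 0 -2 0 0 -1'| grep contact;  python3 -c "
from h import *
go(-29,0,15)"
```

```text
contact_force: [0.4, -0.1, 0.3]
rows [0.     0.0001 0.0001] [-2.   0.  -0.2] at tray [-27.   0.] z 14.8 Ftray [-0.2 -0.3] 0.3 t 23.0
```

```bash
python3 -m creep '0 0 0 -1 0 0 -1; 0 0 0 -1.5 0 0 -1; 0 0 0 -1.5 0 0 -1'| grep contact;  python3 -c "
from h import *
go(-29,0,15)"
```

```text
contact_force: [-0.4, 0.0, -0.0]
rows [-0.      0.      0.0002] [-0.6  0.  -0.2] at tray [-28.4   0. ] z 14.8 Ftray [0.1 0.3] -0.0 t 23.38
```

```bash
python3 -m creep '0 0 0 -1 0 0 -1; 0 0 0 -1.5 0 0 -1; 0 0 0 -1.5 0 0 -1'| grep contact;  python3 -c "
from h import *
go(-29,0,15)"
```

```text
contact_force: [-1.1, 3.8, 1.8]
rows [-0.0003 -0.001   0.0008] [ 0.  -0.  -0.2] at tray [-29.  -0.] z 14.8 Ftray [4.  0.2] 1.8 t 23.75
```

```bash
python3 -m creep '0 0 0 -1 0 0 -1; 0 0 0 -1.5 0 0 -1; 0 0 0 -1.5 0 0 -1'| grep contact;  python3 -c "
from h import *
go(-29,0,15)"
```

```text
contact_force: [-1.8, 6.6, 3.8]
rows [-0.0005 -0.0022  0.0015] [ 0.6 -0.1 -0.2] at tray [-29.6  -0.1] z 14.8 Ftray [6.8 0.2] 3.8 t 24.12
```

```bash
python3 -m creep '0 0 0 -0.7 0 0 -1; 0 0 0 -1.4 0 0 -1; 0 0 0 -1.4 0 0 -1; 0 0 0 -1.4 0 0 -1'| grep contact;  python3 -c "
from h import *
go(-29,0,15)"
```

```text
contact_force: [-3.4, 8.4, 5.1]
rows [-0.0008 -0.0034  0.0021] [ 1.  -0.2 -0.2] at tray [-30.   -0.2] z 14.8 Ftray [8.9 1.4] 5.1 t 24.62
```

```bash
python3 -m creep '0 0 0 1.5 0 0 -1; 0 0 0 3 0 0 -1; 0 0 0 4.5 0 0 -1; 0 0 0 6 0 0 -1; 0 0 0 10 0 0 -1; 0 0 0 16 0 0 -1; 0 0 0 20 0 -10 -1; 0 0 0 25 0 -40 -1; 0 0 0 30 0 -90 -1; 0 0 0 30 0 -150 -1' >/dev/null; python3 -m creep '0 0 0 30 0 -60 -1; 0 0 0 70 50 -80 -1; 0 0 0 110 100 -80 -1; 0 0 0 150 150 -80 -1; 0 0 0 190 190 -80 -1; 0 0 0 230 190 -80 -1; 0 0 0 270 190 -80 -1; 0 0 0 270 190 -80 -1'; python3 -c "
from h import *
snap('top','t6'); snap('scene','s6')
f=np.load('pics/t6.npz')['p'][150:265,172:360,::-1]
s=cv2.imread('pics/s6.png')[140:250,170:330]
cv2.imwrite('pics/b6.png',np.vstack([cv2.resize(f,(480,294),interpolation=2),cv2.resize(s,(480,300),interpolation=2)]))"
```

```text
clock: 26.88
tcp_pos: [0.6987, 0.2617, 0.2447]
orientation: [-1.934, -2.473, -0.002]
contact_force: [-0.1, -0.2, -0.0]
grip_width: 0.0005
gripper_force: 0.0
```

View pics/b6.png

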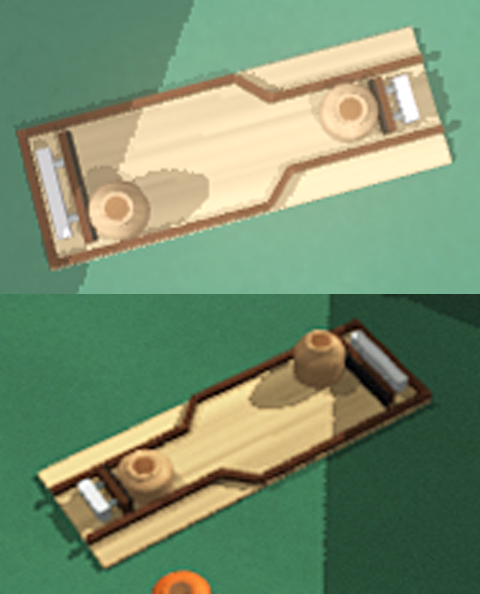

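The tall cup stands upright at the backboard (118,207), the low cup upright at the end stop (350,110), and the arm is clear of both. I'll hand in.

```bash
python3 -c "
from bench import r
print(r.hand_in())"
```

```text
the job is handed in; nothing more can be done
None
```

I pushed the tall cup back onto the backboard (about 10 N) and left it there, then slid the low cup down the lane onto the end stop (about 10 N) and let go; the last pictures show both cups upright with the arm clear, and the job was handed in at about 27 s.

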